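Feel the jaw gap with a taper gauge

TASK

Check the gap of the bag-clamp jaws: take the taper gauge out of its rack by its handle, and slide its blade straight down between the two upright jaw plates until it drags snugly on both, gently enough that the sliding jaw is not pushed open. Finish while still holding the gauge by its handle at that depth, with light pressure, so that the gap can be read off; do not let go, and leave the other things where they are.

Things in the scene. Friction and masses are not known exactly. Their poses are not given: they have to be found in the camera images.
- gauge_grip (a point): Centre of the handle of the taper gauge (loose, 120 g): an upright black block 30 mm (own x) by 16 mm (own y), 48 mm tall, to be gripped from above across the 16 mm. Under it is a black guard 44 x 30 x 5 mm, its underside 29 mm below this point. z points up. At the start the gauge hangs upright by its guard on the rack.
- gauge_tip (a point): Middle of the lower end of the gauge's steel blade, 109 mm below gauge_grip. The blade is 80 mm long below the guard, 20 mm wide (own x); its thickness (own y) grows evenly on both faces from 3 mm at the tip to 11 mm at the guard, 1 mm per 10 mm. It hangs on a pivot at the guard's underside (axis x, 0.2 rad to either side, weak centring spring), so it centres itself between the jaws.
- gauge: The whole taper gauge (handle, guard and blade). Origin: middle of the guard's underside, where the blade begins; x along the blade's width, y along its thickness, z up.
- gauge_rack: Fixed wooden rack on four steel legs, 80 x 80 mm, 100 mm tall; origin: middle of its foot on the table. The gauge hangs through a 29 x 18 mm hole in the middle of the top plate, long side along the rack's x, with its blade below. Lift it straight up 85 mm to clear the rack.
- jaw_stand: The clamp stand with its two upright jaw plates, fixed to the table. Origin: middle of its 110 x 150 mm base on the table; z up. Base 12 mm thick; its top edge (lips) is 105 mm high. Two guide rods cross the gap low down, 31 mm to either side of the middle (x).
- fixed_jaw: Fixed aluminium jaw plate, 80 mm wide (x), 12 mm thick. Origin: on its inner face, middle of the throat's edge, 95 mm above the table. +y points across the gap to the sliding jaw, z up. Above the throat both jaws flare, 6 mm out in 10 mm up; below it the faces are parallel. Gap (in y to sliding_jaw's origin) 5 to 8.5 mm, varying, so the blade is snug with its tip 20 to 55 mm below the throat.
- sliding_jaw: The other jaw plate, alike; it slides along y and is held only by friction: more than about 20 N from inside pushes it open. Origin: on its inner face, middle of the throat's edge, 95 mm above the table; the gap's middle is half-way between the two jaw origins. Same axes as fixed_jaw (the gap is on its -y side).
- tape_roll_mid (a point): Bystander: centre of a tape roll lying flat, 96 mm across, 45 mm high. Leave alone.
- gift_box_mid (a point): Bystander: centre of a closed white gift box, 81 x 120 x 42 mm. Leave alone.
- adapter_mid (a point): Bystander: centre of a black power adapter, 56 x 116 x 34 mm. Leave alone.
Mind the look-alikes: they are no part of the job. What is shaped like the gauge but purple or turquoise is not meant.

How it is judged:
On the way:
1. the gauge is drawn up out of the rack, held by the fingers (height (world z) of gauge_tip above 0.102 m and contact force between the fingers and gauge above 1 N), for 0.1 s.
At the end, for the whole second after the job is handed in: Blade between the jaws, tip 12 to 70 mm below the throat, within 25 mm of the middle, pressing each jaw with 1 to 20 N; sliding jaw within 1.5 mm of its start; fingers hold the gauge still and upright (0.2 rad); rack in place, bystanders within 20 mm (z of gauge_tip in the frame of fixed_jaw between -0.07 and -0.012 m and x of gauge_tip in the frame of fixed_jaw between -0.025 and 0.025 m and y of gauge_tip in the frame of fixed_jaw above -0.001 m and y of gauge_tip in the frame of sliding_jaw below 0.001 m and contact force between gauge and fixed_jaw between 1 and 20 N and contact force between gauge and sliding_jaw between 1 and 20 N and contact force between the fingers and gauge above 1 N and angle between gauge_grip's own z axis and vertical below 0.2 rad and linear speed of gauge below 0.01 m/s and distance of sliding_jaw from where it was at the start of the episode below 0.0015 m and distance of gauge_rack from where it was at the start of the episode below 0.005 m and distance of each of tape_roll_mid, gift_box_mid, adapter_mid from where it was at the start of the episode below 0.02 m); the arm keeps its last pose, push and grip.
It fails at once if the sliding jaw is pushed open or shut by more than 2 mm (distance of sliding_jaw from where it was at the start of the episode above 0.002 m).
It fails at once if the tape roll is displaced by more than 20 mm (distance of tape_roll_mid from where it was at the start of the episode above 0.02 m).
It fails at once if the gift box is displaced by more than 20 mm (distance of gift_box_mid from where it was at the start of the episode above 0.02 m).
It fails at once if the power adapter is displaced by more than 20 mm (distance of adapter_mid from where it was at the start of the episode above 0.02 m).
It also fails if it takes over 40 s, if anything falls off the work surface, if the arm or the gripper's body presses on something with over 40 N, if the wrist force passes 120 N, or if a joint passes its speed limit or range.

ROBOT

A 6-joint arm with a two-finger parallel gripper is mounted at the origin on a cart in front of the work surface, level with it; the furniture and walls round the work are solid. World frame = base frame: x ahead of the robot, y to its left, z up, the work surface at z = 0. Lengths are in m, angles in rad, forces in N, time in s.
With the tool pointing down it reaches from about 0.35 to 0.975 m from the base axis. Payload 4.9 kg.
Tool frame: the origin (TCP) lies at the very end of the fingers, on their centre line; the grasp point (between the pads) lies 19 mm behind it; z points along the fingers, x is the direction in which the jaws open and shut, and the axes are right-handed (so a half turn about z gives the same grasp; the last joint's range is limited). The gripper opens to 85 mm and grips with 20 to 120 N. Pads are 22 mm wide; open, the fingers measure 114 mm over their backs; the gripper's body (76 mm by 85 mm) begins 54 mm behind the grasp point. The pads swing forward as they close: fully open they stand 13 mm farther back than shut.
Start: joints at [-1.435, 0.053, 1.613, -0, 1.476, -0.119], TCP at [0.158, -0.605, 0.231] pointing down, gripper open.
Joint ranges: [-3.01, 3.01], [-1.01, 2.22], [0.06, 2.58], [-1.02, 4.17], [0.09, 2.62], [-3.14, 3.14]. Speed limits (rad/s): [2.57, 2.57, 3.14, 3.14, 3.14, 3.14].

INTERFACE

Orientations are given as a unit quaternion [w, x, y, z].
In Python, from plant import manip, imaging gives the robot as it stands.
- The arm moves only by the shell command python3 -m pendant 'ROWS'. ROWS is JSON, a list that holds one entry, the list of rows, each a list of 7 numbers: the turn, a rotation vector about the world's x, y, z in units of pi rad (1.0 is pi rad), then the shift along the world's x, y, z in units of 250 mm (1.0 is 250 mm), then the opening, from 0 (shut) to 1 (fully open). In form: [[[ax, ay, az, tx, ty, tz, claw], ...]]. A call has 1 to 20 rows; each row shifts and turns the commanded pose from where the row before left it; what a row does not reach is not made up. A row lasts 1/8 s, in which the tool goes at most 62.5 mm and 10.7 degrees, less where a joint would pass 70% of its speed; a pose out of reach is approached as far as the arm can. A call with a number of a shift or a turn outside -1 to 1 is refused whole. A call with a gripper value outside its range is refused whole. The fingers move at their own pace and stop on an object; the grip force is fixed at half the most. Time passes only in rows, so rows that do not move let the fingers close. It gives the time, the measured TCP pose, the force and the opening at its end, in the units of the state.
- manip.state(): the state, without advancing time (a new reading comes with each control period).
- imaging.grab_frame(name): name is "side" or "top" or "wrist"; returns a dict with "frame" (420x560x3 uint8, blue, green, red), "mtx" (3x3 intrinsics, pixels), "k1" (the pictures are not rectified: a ray, as slopes to the right and down, at radius r is drawn at 1 + k1 r^2 times it, then the intrinsics apply), "world_to_cam" (4x4, takes a point from world to camera coordinates). Camera axes: x right, y down, z forward; pixel columns grow to the right and rows downward; lengths in m; the calibration is good to about 2 mm. A picture is of the moment at which its call begins. There is no depth.
- manip.job_done(): hands the job in, once; it reports no verdict.
The state is a dict: "time": time; "joint_pos": joint angles; "joint_vel": joint speeds; "joint_efforts": joint torques, N m; "tool_pos": TCP position; "tool_rot": TCP orientation; "contact_force": force on the tool from outside, world axes, zero at the start; "ft_torque": the same for the moment, N m; "gripper_width": opening from 0.0 (shut) to 1.0 (fully open).
Only numpy, scipy, OpenCV 4.12 (cv2) and the standard library are available. Lean on these libraries where they do the work, as an engineer would, in place of code of your own. Each camera call takes 0.05 s, during which the arm holds its last target. There are 200 camera calls.

## Working session

There is one attempt and no reset: what is moved stays moved. The work goes in short steps, Python scripts to look and compute and a shell command to move; the robot and the scene stay as the last step left them, time stands still between calls to the robot, and variables do not carry over. Pictures are saved under pics/ and viewed, about 8 in all and at most 12, crops included, and the job is handed in when it is done.

```bash
mkdir -p pics
cat > h.py <<'E'
import numpy as np, cv2
from plant import manip, imaging
def grab(n,save=None):
    d=imaging.grab_frame(n)
    if save: cv2.imwrite(f'pics/{save}.png',d['frame'])
    return d
def ray(d,u,v):
    K=np.array(d['mtx'],float);k=d['k1'] 
    p=cv2.undistortPoints(np.array([[[u,v]]],float),K,np.array([k,0,0,0],float))[0,0]
    T=np.array(d['world_to_cam']);R=T[:3,:3];t=T[:3,3]
    return -R.T@t, R.T@np.array([p[0],p[1],1.])
def onz(d,u,v,z):
    o,r=ray(d,u,v); return o+r*(z-o[2])/r[2]
def proj(d,P):
    T=np.array(d['world_to_cam']);K=np.array(d['mtx'],float)
    return cv2.projectPoints(np.array(P,float).reshape(-1,1,3),cv2.Rodrigues(T[:3,:3])[0],T[:3,3],K,np.array([d['k1'],0,0,0],float))[0][:,0]
E
python3 - <<'E'
from h import *
import pickle
a=grab('top','top0');b=grab('side','side0')
pickle.dump((a,b),open('d0.pkl','wb'))
for d in (a,b):
    T=np.array(d['world_to_cam']);print(-T[:3,:3].T@T[:3,3],T[2,:3],d['k1'],d['mtx'][0][0])
print(manip.state())
E
```

```text
[ 0.48046011 -0.1104571   1.9110052 ] [ 0.0576964   0.00630483 -0.99831427] -0.1582037345293629 471.047507850555
[ 0.59428324 -1.77440102  0.76718025] [-0.00713269  0.92902857 -0.36993924] 0.003498058500314112 543.4804354950039
{'time': 0.1, 'joint_pos': array([-1.43499961e+00,  5.32952237e-02,  1.61418136e+00, -3.47082582e-05,
        1.47598430e+00, -1.18983477e-01]), 'joint_vel': array([ 0.00092175, -0.0014441 , -0.0027926 ,  0.00042608,  0.00026282,
       -0.00029276]), 'joint_efforts': array([-1.54494617e-03, -3.94908786e+01, -3.71364248e+01, -2.20701827e-04,
        3.94951567e-03, -1.23275845e-05]), 'tool_pos': array([ 0.15744359, -0.60425432,  0.2301685 ]), 'tool_rot': array([-6.42624366e-04,  7.91212620e-01, -6.11540446e-01, -6.78158849e-04]), 'contact_force': array([-0.83724093, -0.42818578, -0.76048743]), 'ft_torque': array([-0.00272602,  0.05572407,  0.04177527]), 'gripper_width': 0.9980365590390252}
```

View pics/top0.png

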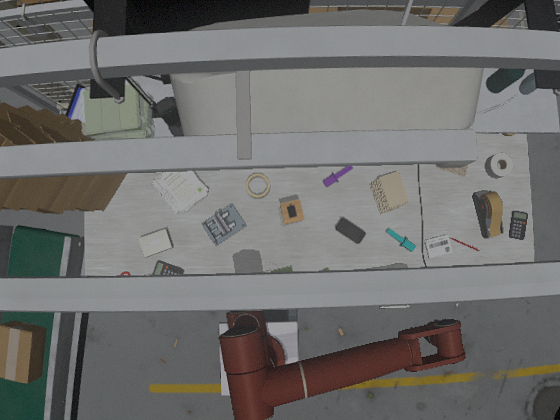

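View pics/side0.png

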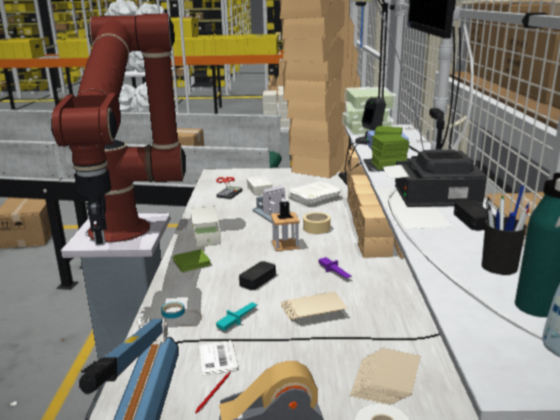

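The top view shows an orange rack with a black gauge at about (291,209), and a grey jaw stand at (223,225). The purple (337,176) and turquoise (400,239) look-alikes lie flat. The side view shows the rack at (285,225) with a black handle at (284,208). The black upright one in the wooden rack is the gauge meant. I'll confirm it in an enlarged crop.

Run:
```python
from h import *
import pickle
a,b=pickle.load(open('d0.pkl','rb'))
A=cv2.resize(a['frame'][185:260,190:320],None,fx=6,fy=6,interpolation=cv2.INTER_CUBIC)
cv2.imwrite('pics/c1.png',A)
B=cv2.resize(b['frame'][175:260,240:340],None,fx=6,fy=6,interpolation=cv2.INTER_CUBIC)
cv2.imwrite('pics/c2.png',B)
for n,u,v,z in [('handle',291,209,.155),('stand',223,225,.1)]: print(n,onz(a,u,v,z))
```

```text
handle [ 0.59528304 -0.14748513  0.155     ]
stand [0.54511916 0.11537373 0.1       ]
```

View pics/c1.png

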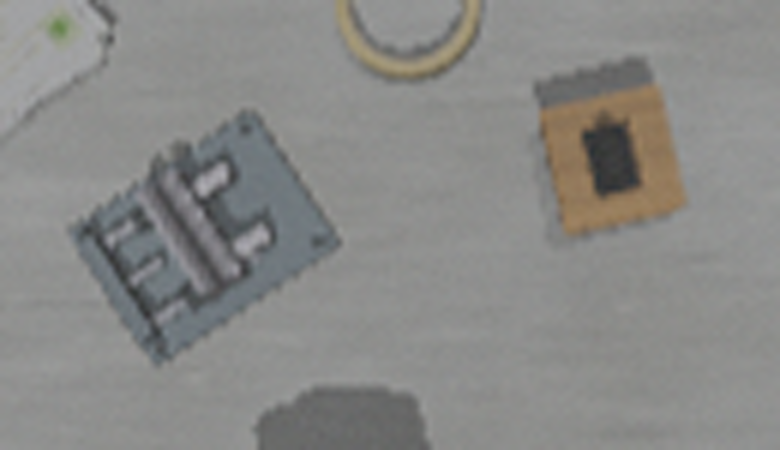

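View pics/c2.png

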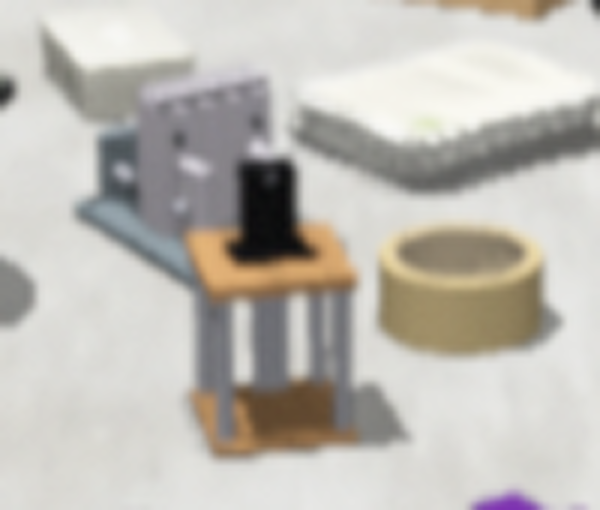

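The crops confirm it: the upright black handle on a black guard sits in the wooden rack, top crop (612,160). The jaw stand's plates cross at (195,235). Next I measure the yaws and positions.

Run:
```python
from h import *
import pickle
a,b=pickle.load(open('d0.pkl','rb'))
c=lambda x,y:(190+(x+.5)/6-.5,185+(y+.5)/6-.5)
f=lambda p,z:np.array([onz(a,*c(*q),z)[:2] for q in p])
def rep(n,P):
    e=np.diff(np.vstack([P,P[:1]]),axis=0);print(n,P.mean(0).round(4),np.linalg.norm(e,axis=1).round(3),np.degrees(np.arctan2(e[:,1],e[:,0])).round(1))
rep('rack top',f([(540,110),(655,85),(688,203),(567,237)],.1)) 
rep('handle',f([(583,130),(630,122),(641,190),(596,198)],.153))
rep('base',f([(245,110),(340,240),(160,365),(72,230)],.012))
rep('lips',f([(148,172),(178,150),(243,272),(207,298)],.105))
o=b
for n,z,u,v in[('handle top side',.153,240+268/6,175+165/6)]: print(n,onz(b,u,v,z))
s=manip.state();from scipy.spatial.transform import Rotation as R
q=s['tool_rot'];M=R.from_quat(q,scalar_first=True).as_matrix();print(M.round(3))
```

```text
rack top [ 0.591 -0.151] [0.076 0.079 0.081 0.083] [ -79.5 -166.3  103.9   10.2]
handle [ 0.5869 -0.1498] [0.03  0.043 0.028 0.043] [ -82.1 -172.7   98.3    9. ]
base [0.5525 0.1239] [0.109 0.148 0.109 0.142] [-145.4  123.1   31.9  -57. ]
lips [0.5576 0.1187] [0.024 0.089 0.028 0.09 ] [ -55.5 -153.3  124.1   23.8]
handle top side [ 0.59223101 -0.16738901  0.153     ]
[[ 0.252 -0.968 -0.   ]
 [-0.968 -0.252  0.002]
 [-0.002 -0.    -1.   ]]
```

```bash
python3 -m pendant '[[[0,0,0,0.124,0.13,0.01,1],[0,0,0,0.124,0.13,0.01,1],[0,0,0,0.124,0.13,0.01,1],[0,0,0,0.124,0.13,0.01,1],[0,0,0,0.124,0.13,0.01,1],[0,0,0,0.124,0.13,0.01,1],[0,0,0,0.124,0.13,0.01,1],[0,0,0,0.124,0.13,0.01,1],[0,0,0,0.124,0.13,0.01,1],[0,0,0,0.124,0.13,0.01,1],[0,0,0,0.124,0.13,0.01,1],[0,0,0,0.124,0.13,0.01,1],[0,0,0,0.124,0.13,0.01,1],[0,0,0,0.124,0.13,0.01,1],[0,0,0,0,0,0,0.6],[0,0,0,0,0,0,0.6]]]'
python3 - <<'E'
from h import *
import pickle
w=grab('wrist','w1');pickle.dump(w,open('w1.pkl','wb'))
T=np.array(w['world_to_cam']);print(-T[:3,:3].T@T[:3,3],T[2,:3])
print(proj(w,[[.591,-.15,.153],[.5525,.12,.1]]))
E
```

```text
time: 2.1
tool_pos: [0.5911, -0.1499, 0.2656]
tool_rot: [0.0, 0.791, -0.611, -0.001]
contact_force: [0.1, -0.4, 0.4]
gripper_width: 0.609
[ 0.66553144 -0.13125832  0.40799024] [-0.28702971 -0.07493352 -0.95498634]
[[277.21246313 208.88839236]
 [-32.33969813 157.34958022]]
```

View pics/w1.png

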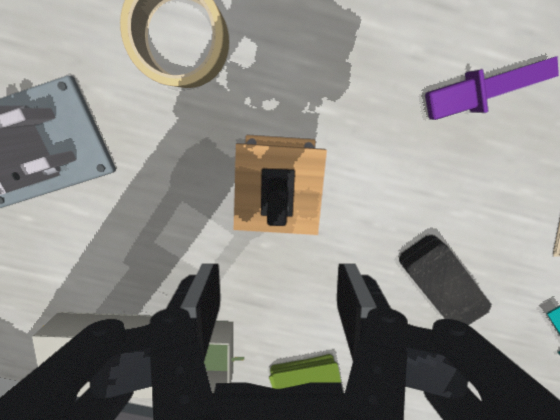

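The wrist view shows the rack top around (280,187) and the black handle and guard at (277,197), with the predicted handle top at (277,209). I'll enlarge it with the contrast stretched.

Run:
```python
from h import *
import pickle
w=pickle.load(open('w1.pkl','rb'))
c=w['frame'][130:245,225:335].astype(float)
c=np.clip(c*3.5,0,255).astype(np.uint8)
cv2.imwrite('pics/c3.png',cv2.resize(c,None,fx=5,fy=5,interpolation=cv2.INTER_CUBIC))
hsv=cv2.cvtColor(w['frame'],cv2.COLOR_BGR2HSV)
q=np.array([[236,148],[327,149],[319,235],[234,230]])
P=np.array([onz(w,*p,.1)[:2] for p in q]);e=np.diff(np.vstack([P,P[:1]]),axis=0)
print(P,P.mean(0),np.linalg.norm(e,axis=1),np.degrees(np.arctan2(e[:,1],e[:,0])))
```

```text
[[ 0.62023363 -0.10495537]
 [ 0.63955846 -0.18226132]
 [ 0.56056973 -0.19859343]
 [ 0.54515246 -0.11980804]] [ 0.59137857 -0.15140454] [0.07968475 0.08065952 0.0802797  0.07653616] [ -75.96491165 -168.31785167  101.07211651   11.189865  ]
```

View pics/c3.png

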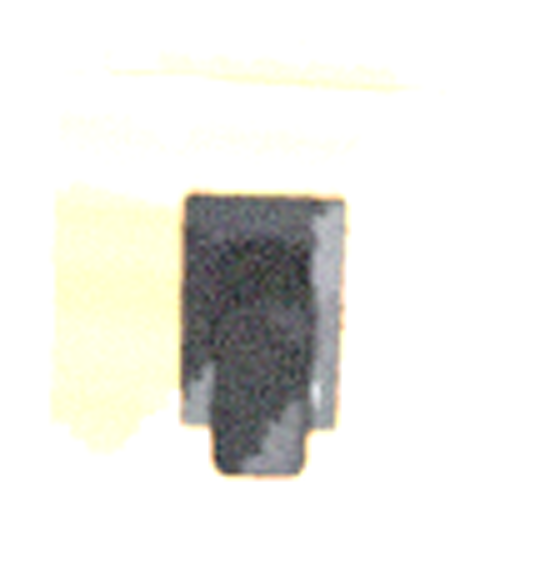

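Handle top centre is (277,208), so the estimate (0.591,-0.150) holds. Descend, then close.

```bash
python3 -m pendant '[[[0,0,-0.011,0,0,-0.14,0.6],[0,0,0,0,0,-0.14,0.6],[0,0,0,0,0,-0.14,0.6],[0,0,0,0,0,-0.12,0.6],[0,0,0,0,0,-0.06,0.6],[0,0,0,0,0,0,0.6],[0,0,0,0,0,0,0],[0,0,0,0,0,0,0],[0,0,0,0,0,0,0],[0,0,0,0,0,0,0],[0,0,0,0,0,0,0],[0,0,0,0,0,0,0]]]'
```

```text
time: 3.65
tool_pos: [0.5927, -0.1502, 0.1183]
tool_rot: [-0.0, 0.781, -0.625, 0.002]
contact_force: [-0.4, -0.2, 5.2]
gripper_width: 0.185
```

```bash
python3 -m pendant '[[[0,0,0,0,0,0.04,0],[0,0,0,0,0,0.08,0],[0,0,0,0,0,0.08,0],[0,0,0,0,0,0.08,0],[0,0,0,0,0,0.08,0],[0,0,0,0,0,0.08,0],[0,0,0,0,0,0.08,0],[0,0,0,0,0,0.04,0],[0,0,0,0,0,0,0]]]'
python3 - <<'E'
from h import *
import pickle
b=grab('side');w=grab('wrist');pickle.dump((w,b),open('d2.pkl','wb'))
x=cv2.resize(b['frame'][130:260,220:350],(500,500),interpolation=cv2.INTER_CUBIC)
y=w['frame'][:,0:300]
cv2.imwrite('pics/c4.png',np.hstack([x,cv2.resize(y,(300,420))[:, :].copy() if 0 else cv2.copyMakeBorder(y,0,80,0,0,cv2.BORDER_CONSTANT)]))
print(manip.state()['contact_force'])
E
```

```text
time: 4.78
tool_pos: [0.5919, -0.1499, 0.2574]
tool_rot: [-0.0, 0.781, -0.625, 0.001]
contact_force: [0.5, -0.4, -1.1]
gripper_width: 0.178
[-0.63917202  0.54071703 -1.51907072]
```

View pics/c4.png

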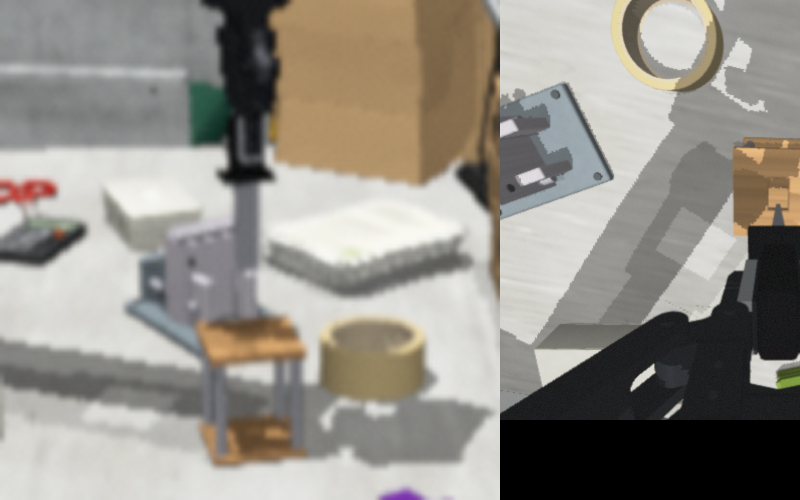

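The gauge is held and its blade is clear of the rack. I go beside the stand, turning +20.4°, to look from close by.

```bash
python3 -m pendant '[[[0,0,0.0142,-0.043,0.118,0,0],[0,0,0.0142,-0.043,0.118,0,0],[0,0,0.0142,-0.043,0.118,0,0],[0,0,0.0142,-0.043,0.118,0,0],[0,0,0.0142,-0.043,0.118,0,0],[0,0,0.0142,-0.043,0.118,0,0],[0,0,0.0142,-0.043,0.118,0,0],[0,0,0.0142,-0.043,0.118,0,0],[0,0,0,0,0,0,0],[0,0,0,0,0,0,0]]]'
python3 - <<'E'
from h import *
import pickle
w=grab('wrist','w3');pickle.dump(w,open('w3.pkl','wb'))
s=manip.state();print(s['contact_force'],s['tool_pos'],s['tool_rot'])
print(proj(w,[[.5576,.1187,.1]]))
E
```

```text
time: 6.12
tool_pos: [0.5053, 0.0858, 0.2555]
tool_rot: [0.001, 0.879, -0.477, -0.0]
contact_force: [-1.3, 0.0, -1.1]
gripper_width: 0.179
[-0.15328612  0.16916555 -1.09078814] [0.50551461 0.08558253 0.25567355] [ 4.17548203e-04  8.78883363e-01 -4.77036425e-01 -3.29083963e-04]
[[277.98203422 122.14038183]]
```

View pics/w3.png

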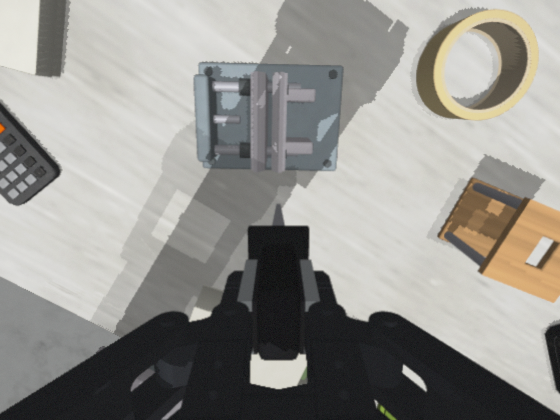

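The jaw plates are at columns 250–265 and 272–287, rows 70–172, with the gap at about 268. The blade tip is at (278,207). I'll take one crop to measure the gap.

Run:
```python
from h import *
import pickle
w=pickle.load(open('w3.pkl','rb'))
c=w['frame'][60:220,235:305].astype(float)
c=np.clip(c*1.8,0,255).astype(np.uint8)
x=cv2.resize(c[:120],None,fx=5,fy=5,interpolation=cv2.INTER_CUBIC);y=cv2.resize(c[120:],None,fx=5,fy=5,interpolation=cv2.INTER_CUBIC)
cv2.imwrite('pics/c5.png',np.hstack([x,cv2.copyMakeBorder(y,0,400,0,0,cv2.BORDER_CONSTANT)]))
g=cv2.cvtColor(w['frame'],cv2.COLOR_BGR2GRAY)
for r in (85,100,120,140,160): print(r,g[r,244:296])
```

```text
85 [ 79  73  74  73  68  67 103 141 145 139 140 141 140 130 122 121 124 122
 123 121 120 110  90  97 108 111 110 114 135 158 161 162 160 144 124 124
 139 145 143 146 151 158 149 123 106 124 130 128 128 127 128 127]
100 [114 110  99  95  92  99 119 143 143 137 140 141 138 133 135 151 154 153
 152 150 142 120  90  87  90  93  93  97 106 116 116 117 117 119 116 127
 143 143 144 149 154 158 150 139 131 125 126 136 135 136 135 136]
120 [114 113 112 106  93  97 119 146 153 147 140 139 137 130 121 122 122 121
 120 120 115  98  87  86  92  94  94  98 110 115 115 116 118 115 120 132
 141 143 144 152 159 155 138 116 113 113 111 111 112 112 112 112]
140 [111 109  97  94  94  97 114 144 149 142 140 138 138 127 122 121 121 120
 120 117 111  95  84  88  91  92  93 100 113 114 115 117 117 115 124 136
 141 142 147 154 154 139 110  98 100  98  97  98  98  97  98  96]
160 [ 90  91  90  92  91  92  98 118 125 125 119 119 121 119 120 120 121 120
 119 119 110  95  92 100 108 111 108 113 115 115 115 116 117 119 131 141
 142 145 150 157 150 128 111 107 107 109 109 109 109 109 111 110]
```

View pics/c5.png

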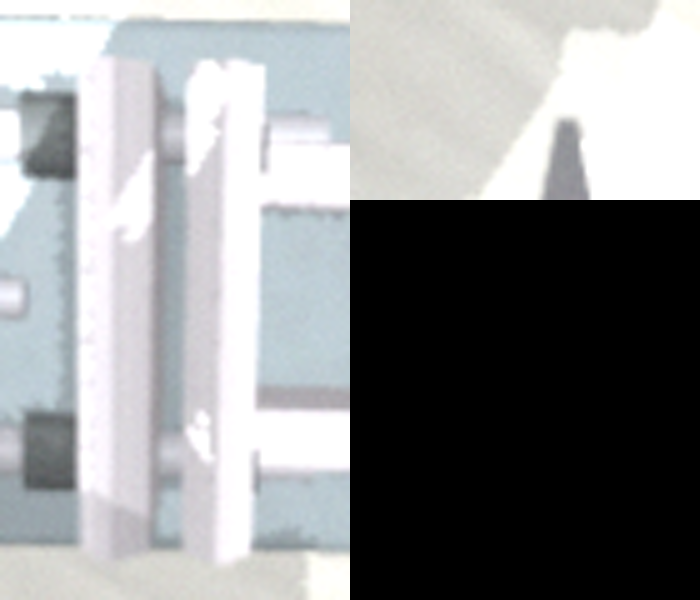

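The plate edges are clear: lip to flare to throat at about 265 on the left and 271.7 on the right. The tip is at (278.4,203.6).

Run:
```python
from h import *
import pickle
from scipy.spatial.transform import Rotation as R
w=pickle.load(open('w3.pkl','rb'));s=manip.state()
M=R.from_quat(s['tool_rot'],scalar_first=True).as_matrix();p=s['tool_pos']
def pr(n,u,v,z):
    P=onz(w,u,v,z);print(n,P.round(4),'tool',((P-p)@M*1000).round(1));return P
L=[pr('L',u,v,.095) for u,v in((265.3,85),(265,120),(264.6,160))]
Rr=[pr('R',u,v,.095) for u,v in((272,85),(271.7,120),(271.1,160))]
e=[pr('lipend',u,v,.105) for u,v in((254,71.6),(282,72),(255,172.3),(281,172.6))]
pr('lipoutL',250,120,.105);pr('lipoutR',286,120,.105)
pr('tip',278.4,203.6,s['tool_pos'][2]-.098)
print(np.degrees(np.arctan2(M[1,0],M[0,0])))
for D in(L[0]-L[2],Rr[0]-Rr[2],e[0]-e[2],e[1]-e[3]):print(np.degrees(np.arctan2(D[1],D[0])))
```

```text
L [0.5763 0.1433 0.095 ] tool [ -9.8 -91.  160.6]
L [0.5529 0.1287 0.095 ] tool [-10.3 -63.4 160.6]
L [0.5243 0.1109 0.095 ] tool [-11.  -29.7 160.6]
R [0.5793 0.1387 0.095 ] tool [ -4.3 -91.  160.6]
R [0.556  0.1239 0.095 ] tool [ -4.6 -63.4 160.6]
R [0.5274 0.1062 0.095 ] tool [ -5.3 -29.7 160.6]
lipend [0.5796 0.1554 0.105 ] tool [ -18.1 -100.3  150.6]
lipend [0.5913 0.1369 0.105 ] tool [   3.7 -100.   150.6]
lipend [0.5125 0.1127 0.105 ] tool [-18.8 -20.8 150.7]
lipend [0.5244 0.094  0.105 ] tool [  3.3 -20.6 150.7]
lipoutL [0.5468 0.1388 0.105 ] tool [-22.1 -63.8 150.6]
lipoutR [0.5628 0.1143 0.105 ] tool [  7.2 -63.8 150.6]
tip [0.5128 0.0891 0.1577] tool [ 1.  -8.1 98. ]
-56.98406315650289
31.891200187608522
32.06174488532868
32.51095997074312
32.67845906805496
```

Gap is about 5.6 mm, so snug depth is expected near 26 mm, with TCP z about 0.167. Moving above the gap.

```bash
python3 -m pendant '[[[0,0,-0.004,0.048,0.041,0,0],[0,0,0,0.048,0.041,0,0],[0,0,0,0.048,0.041,0,0],[0,0,0,0.047,0.041,0,0],[0,0,0,0,0,-0.05,0],[0,0,0,0,0,-0.05,0],[0,0,0,0,0,-0.04,0],[0,0,0,0,0,0,0],[0,0,0,0,0,0,0]]]'
python3 - <<'E'
from h import *
import pickle
w=grab('wrist');b=grab('side');pickle.dump((w,b),open('w4.pkl','wb'))
c=np.clip(w['frame'][120:320,190:370].astype(float)*1.8,0,255).astype(np.uint8)
x=cv2.resize(c,None,fx=2.7,fy=2.7,interpolation=cv2.INTER_CUBIC)
y=cv2.resize(b['frame'][150:230,235:285],(300,480),interpolation=cv2.INTER_CUBIC)
cv2.imwrite('pics/c6.png',np.hstack([x,cv2.copyMakeBorder(y,0,x.shape[0]-480,0,0,cv2.BORDER_CONSTANT)]))
s=manip.state();print(s['contact_force'],s['tool_pos'],s['tool_rot'])
E
```

```text
time: 7.3
tool_pos: [0.5533, 0.127, 0.2216]
tool_rot: [-0.0, 0.876, -0.482, 0.0]
contact_force: [-0.0, 0.5, -0.7]
gripper_width: 0.179
[-0.06241091 -0.18140731 -1.03502141] [0.55357521 0.12712436 0.22207092] [-3.44595473e-04  8.76040231e-01 -4.82237610e-01  5.31116736e-04]
```

View pics/c6.png

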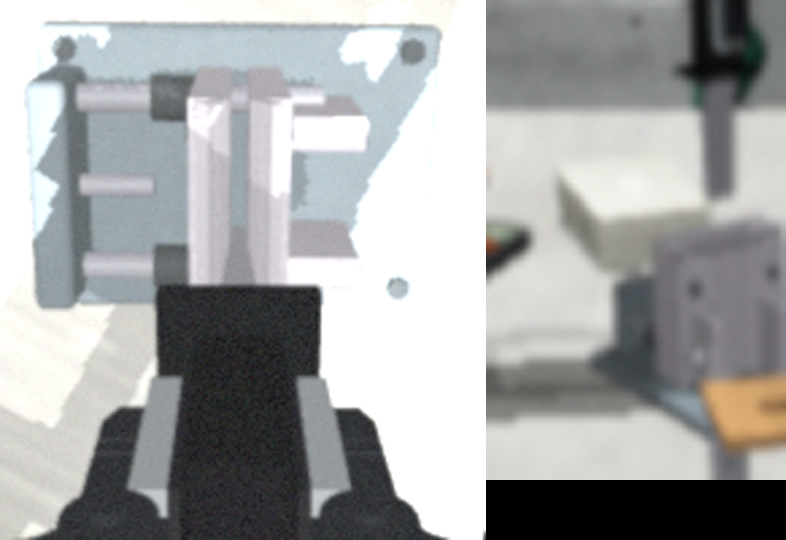

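The blade tip, at crop (239,228), is centred on the gap (231–248). Descending with force checks.

```bash
python3 -m pendant '[[[0,0,0,0,0,-0.03,0],[0,0,0,0,0,-0.03,0],[0,0,0,0,0,-0.03,0],[0,0,0,0,0,-0.03,0],[0,0,0,0,0,-0.03,0],[0,0,0,0,0,0,0],[0,0,0,0,0,0,0],[0,0,0,0,0,0,0]]]'
python3 -m pendant '[[[0,0,0,0,0,-0.008,0],[0,0,0,0,0,0,0],[0,0,0,0,0,0,0]]]'
python3 -m pendant '[[[0,0,0,0,0,-0.008,0],[0,0,0,0,0,0,0],[0,0,0,0,0,0,0]]]'
```

```text
time: 8.4
tool_pos: [0.5535, 0.1272, 0.1843]
tool_rot: [-0.0, 0.876, -0.482, 0.0]
contact_force: [0.7, 0.2, -1.4]
gripper_width: 0.177
time: 8.78
tool_pos: [0.5533, 0.1272, 0.1818]
tool_rot: [0.0, 0.876, -0.482, -0.0]
contact_force: [0.4, -0.2, -0.5]
gripper_width: 0.18
time: 9.15
tool_pos: [0.5532, 0.1272, 0.1797]
tool_rot: [0.0, 0.876, -0.482, -0.0]
contact_force: [-0.3, 0.1, -1.2]
gripper_width: 0.179
```

```bash
f() { grep -E 'tool_pos|contact'; }
python3 -m pendant '[[[0,0,0,0,0,-0.008,0],[0,0,0,0,0,0,0],[0,0,0,0,0,0,0]]]'|f
python3 -m pendant '[[[0,0,0,0,0,-0.008,0],[0,0,0,0,0,0,0],[0,0,0,0,0,0,0]]]'|f
python3 -m pendant '[[[0,0,0,0,0,-0.006,0],[0,0,0,0,0,0,0],[0,0,0,0,0,0,0]]]'|f
python3 -m pendant '[[[0,0,0,0,0,-0.006,0],[0,0,0,0,0,0,0],[0,0,0,0,0,0,0]]]'|f
```

```text
tool_pos: [0.5533, 0.1272, 0.1778]
contact_force: [0.4, 0.9, -1.0]
tool_pos: [0.5533, 0.1272, 0.1757]
contact_force: [0.0, 0.4, -0.5]
tool_pos: [0.5533, 0.1272, 0.1743]
contact_force: [0.1, 0.8, -1.0]
tool_pos: [0.5533, 0.1272, 0.1728]
contact_force: [-0.6, 0.2, -0.5]
```

```bash
f() { grep -E 'tool_pos|contact'; }
python3 -m pendant '[[[0,0,0,0,0,-0.005,0],[0,0,0,0,0,0,0],[0,0,0,0,0,0,0]]]'|f
python3 -m pendant '[[[0,0,0,0,0,-0.005,0],[0,0,0,0,0,0,0],[0,0,0,0,0,0,0]]]'|f
python3 -m pendant '[[[0,0,0,0,0,-0.005,0],[0,0,0,0,0,0,0],[0,0,0,0,0,0,0]]]'|f
```

```text
tool_pos: [0.5533, 0.1272, 0.1715]
contact_force: [-0.8, 0.6, -1.5]
tool_pos: [0.5532, 0.1272, 0.1702]
contact_force: [-0.5, -0.6, -1.3]
tool_pos: [0.5533, 0.1272, 0.169]
contact_force: [-0.8, -0.2, -0.9]
```

```bash
f() { grep -E 'tool_pos|contact'; }
python3 -m pendant '[[[0,0,0,0,0,-0.005,0],[0,0,0,0,0,0,0],[0,0,0,0,0,0,0]]]'|f
python3 -m pendant '[[[0,0,0,0,0,-0.005,0],[0,0,0,0,0,0,0],[0,0,0,0,0,0,0]]]'|f
python3 -m pendant '[[[0,0,0,0,0,-0.005,0],[0,0,0,0,0,0,0],[0,0,0,0,0,0,0]]]'|f
```

```text
tool_pos: [0.5533, 0.1272, 0.1678]
contact_force: [-0.4, -0.4, -1.1]
tool_pos: [0.5532, 0.1272, 0.1665]
contact_force: [1.0, -0.9, -1.5]
tool_pos: [0.5533, 0.1272, 0.1653]
contact_force: [0.1, -0.3, -3.0]
```

```bash
cat > fm.py <<'E'
from h import *
F=[]
for i in range(6):
    imaging.grab_frame('side'); s=manip.state(); F.append(np.r_[s['contact_force'],s['ft_torque']])
print(s['time'],s['tool_pos'].round(4),np.mean(F,0).round(2),np.std(F,0).round(2))
E
python3 fm.py; python3 -m pendant '[[[0,0,0,0,0,-0.003,0],[0,0,0,0,0,0,0],[0,0,0,0,0,0,0]]]' >/dev/null; python3 fm.py
```

```text
13.2 [0.5533 0.1272 0.1653] [ 0.54  0.36 -0.84  0.05 -0.08  0.  ] [0.29 0.34 0.25 0.03 0.04 0.02]
13.875 [0.5534 0.1272 0.1647] [ 0.15  0.12  0.79  0.01  0.01 -0.02] [0.3  0.47 0.43 0.02 0.03 0.02]
```

Contact shows now (Fz rose from −1.0 to +0.8). I press a little more, in small steps.

```bash
python3 -m pendant '[[[0,0,0,0,0,-0.002,0],[0,0,0,0,0,0,0],[0,0,0,0,0,0,0]]]' >/dev/null; python3 fm.py
```

```text
14.55 [0.5534 0.1272 0.1642] [-0.06 -0.41  1.65  0.01 -0.03 -0.01] [0.26 0.54 0.47 0.03 0.04 0.03]
```

```bash
python3 -m pendant '[[[0,0,0,0,0,-0.002,0],[0,0,0,0,0,0,0],[0,0,0,0,0,0,0]]]' >/dev/null; python3 fm.py
```

```text
15.225 [0.5534 0.1272 0.1637] [ 0.03  0.26  3.04  0.01  0.01 -0.03] [0.67 0.41 0.78 0.01 0.02 0.03]
```

```bash
python3 -m pendant '[[[0,0,0,0,0,0,0],[0,0,0,0,0,0,0],[0,0,0,0,0,0,0],[0,0,0,0,0,0,0]]]' ; python3 fm.py
python3 - <<'E'
from h import *
w=grab('wrist');b=grab('side')
c=np.clip(w['frame'][100:320,170:370].astype(float)*1.6,0,255).astype(np.uint8)
x=cv2.resize(c,(436,480),interpolation=cv2.INTER_CUBIC)
y=cv2.resize(b['frame'][150:260,235:315],(349,480),interpolation=cv2.INTER_CUBIC)
cv2.imwrite('pics/c7.png',np.hstack([x,y]))
E
```

```text
time: 15.72
tool_pos: [0.5534, 0.1272, 0.1636]
tool_rot: [-0.0, 0.876, -0.482, 0.0]
contact_force: [0.2, -0.1, 3.8]
gripper_width: 0.177
16.025 [0.5533 0.1272 0.1636] [ 0.12 -0.23  3.59  0.03 -0.07 -0.02] [0.43 0.37 0.48 0.02 0.02 0.03]
```

View pics/c7.png

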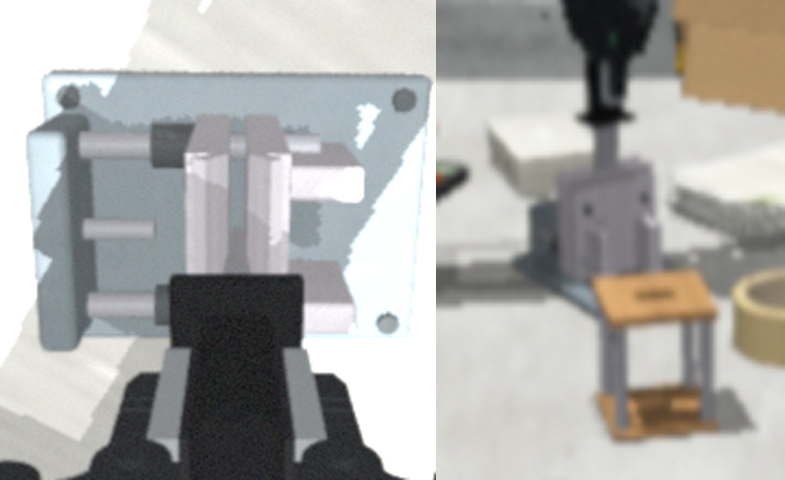

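The blade is wedged between the jaws with the guard above the lips. The gauge is upright, the rack is empty and in place, and the pressure is steady, about 4.5 N above baseline. Handing in.

```bash
python3 -c "
from plant import manip
print(manip.job_done())"
```

```text
the job is handed in; nothing more can be done
None
```

I took the black gauge out of its rack by the handle and lowered its blade between the jaws until it was snug. I handed the job in at about 16 s, still holding the gauge.

**Last checks**
- **Depth:** the tip is about 29 mm below the throat, estimated from the tool height. That gives a gap of about 5.9 mm; the camera estimate was about 5.6 mm.
- **Pressure:** the steady vertical push is about 4.5 N above the free-hanging reading. It was still creeping up slightly, from 3.0 to 3.6 N, between the last two averages.
- **Position:** the tool and grip were steady, and the gauge looked upright in the last picture. The rack looked in place, and I never moved near the bystanders.

**Not measured directly**
- **Force on each jaw:** I inferred it from the vertical push. It is likely about 4–15 N, depending on friction.
- **Sliding jaw:** no shift was visible in the last picture, but I did not measure its position.

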